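Put the coffee scoop away in its slide-cover box

TASK

Slide open the cover of the wooden coffee box, set the coffee scoop down inside the compartment, lying flat with its bowl mouth up (place it, do not drop it), and slide the cover fully shut over it. Leave the teaspoon, the mug and the sugar jar where they are.

Things in the scene. Friction and masses are not known exactly. Their poses are not given: they have to be found in the camera images.
- coffee_box: Fixed brown wooden box, 110 (x) x 300 (y) x 53.5 mm high, on the counter, turned by up to 0.4 rad about vertical. Origin: centre of its underside; z up, x across the box, y along it. Its -y half is an open-topped compartment, its +y half a solid deck on which the cover parks. Two rails and two end lips, 7 mm wide and topping out at 53.5 mm, guide the cover.
- compartment (a point): Centre of the compartment's inner floor, at (0, -71, 6) mm in the box; axes as the box. Inside 84 mm (x) x 136 mm (y), walls up to 44 mm above the counter, that is 38 mm above this floor; the shut cover's underside is 39 mm above the floor.
- cover (a joint): Slide of the cover along the box's +y, in m: 0 = fully shut over the compartment (against the end lip), 0.14 = fully open, parked on the deck. It starts shut or partly open (up to 0.05). It needs about 2 to 4 N to slide, stays where it is left, and cannot be lifted off.
- cover_bar (a point): Foot of the grip bar in the middle of the cover, on the cover's top face (53 mm above the counter); moves with the cover; axes as the box. The cover is a pale wooden plate 96 (x) x 144 (y) x 8 mm. The bar stands up 24 mm from this point to 77 mm above the counter, is 60 mm long across the box (x) and 10 mm thick along the slide (y): pinch or push it along y.
- scoop: Loose steel coffee scoop, 50 to 95 g: round open bowl, 36 mm wide at the foot, 44 mm at the rim, 28 mm high, standing on its flat foot, mouth up. Origin: centre of the foot; z up. A straight level handle points to its -x: 12 mm wide (y), 21 to 27 mm above the foot, free beneath, its end 84 mm from the origin (106 mm overall). It balances within 10 mm of the bowl axis.
- teaspoon: Loose steel teaspoon, 150 mm long, lying flat on the counter: shallow oval bowl, no cup; it may lie on either side of the scoop. Leave it.
- mug: Loose white mug, 80 mm wide, 92 mm high, origin under its centre. Leave it.
- sugar_jar: Loose glass jar with a steel cap, 80 mm wide, 120 mm high, origin under its centre. Leave it.
Not all that is in view belongs to the job. What is shaped like the scoop but orange or turquoise is not meant.

How it is judged:
By the outcome, as a careful person would: the job done as asked, in the order asked, and still so for the second after the job is handed in, with the robot touching nothing.
It also fails if it takes over 67 s, if anything falls off the work surface, if the arm or the gripper's body presses on something with over 40 N, if the wrist force passes 120 N, or if a joint passes its speed limit or range.

ROBOT

A 7-joint arm with a two-finger parallel gripper is mounted at the origin on the work surface. World frame = base frame: x ahead of the robot, y to its left, z up, the work surface at z = 0. Lengths are in m, angles in degrees, forces in N, time in s.
With the tool pointing down it reaches from about 0.4 to 0.75 m from the base axis. Payload 19.5 kg.
Tool frame: the origin (TCP) lies on the centre line of the jaws, within the pads' length; the fingertips stand r.nose_length ahead of it and the grasp point (between the pads) lies 8 mm behind it (r.nose_length is the distance from the TCP to the fingertips, in m); z points along the fingers, y is the line along which they close (so a half turn about z gives the same grasp; the last joint's range is limited). The gripper opens to 85 mm and grips with 20 to 120 N. Pads are 22 mm wide; open, the fingers measure 114 mm over their backs; the gripper's body (76 mm by 85 mm) begins 54 mm behind the grasp point. The pads swing forward as they close: fully open they stand 13 mm farther back than shut.
Start: joints at [-71.832, 40.479, -1.581, 85.061, 1.261, 54.483, -4.326], TCP at [0.202, 0.538, 0.242] pointing down, gripper open.
Joint ranges: [-155.06, 155.06], [-18.47, 123.98], [-90, 86.84], [0, 140.48], [-83.41, 263.41], [0, 116], [-161.91, 161.91]. Speed limits (degrees/s): [108.29, 108.29, 147.25, 147.25, 172.46, 172.46, 172.46].

INTERFACE

Orientations are given as a 3x3 rotation matrix whose columns are the frame's x, y, z axes.
In Python, from plant import r gives the robot as it stands.
- The arm moves only by the tool apply_moves, never from a script. Its argument "targets" is a list that holds one entry, the list of rows, each a list of 5 numbers: the shift along the tool's x, y, z in m, then the turn about the tool's z in degrees, then the gripper command: -1 is fully open, 1 is shut, values between are in proportion. A call has 1 to 12 rows; each row shifts and turns the commanded pose from where the row before left it, along the tool's axes as they then stand; what a row does not reach is not made up. A row lasts 1/8 s, in which the tool goes at most 62.5 mm and 10.7 degrees, less where a joint would pass 70% of its speed; a pose out of reach is approached as far as the arm can. A call with a gripper value outside its range is refused whole. The fingers move at their own pace and stop on an object; "force" is the grip in N (left out, the last holds). Time passes only in rows, so rows that do not move let the fingers close. It gives the time, the measured TCP pose, the force, the opening and the grip force at its end, in the units of the state.
- r.sense(): the state, without advancing time (a new reading comes with each control period).
- r.capture(name): name is "scene" or "top" or "wrist"; returns a dict with "pixels" (420x560x3 uint8, red, green, blue), "vfov" (degrees; the focal length in pixels is half the picture's height over the tangent of half this angle, whatever the lens; pixels are square), "cx", "cy" (the principal point, pixels), "R" (3x3) and "t" (3): a world point X has camera coordinates R X + t. Camera axes: x right, y down, z forward; pixel columns grow to the right and rows downward; lengths in m; the calibration is good to about 2 mm. A picture is of the moment at which its call begins. There is no depth.
- r.job_done(): hands the job in; it is judged then, once.
Trained networks look in a picture, given as the dict that the camera call returned (one of the last four; its "shot" number tells which), for a name from the list of things; names that differ only in an ending like _2 or _b are one class to them, and where a whole thing is asked for, a point or a joint stands for the part that bears it (a point fixed in the world has none). Each returns a list of dicts, best first, with "confidence" (0 to 1); they miss things now and then, are a little off and sometimes report something else, mostly with a low value. They report only what shows in the picture. A call takes as long as a camera call. They do not tell look-alikes from the thing itself.
- r.silhouettes(picture, query): "mask" (420x560 bool, what is visible of it) and "bbox" ([left, top, right, bottom] in pixels, round what is visible of it).
The state is a dict: "t": time; "q": joint angles; "dq": joint speeds; "joint_efforts": joint torques, N m; "position": TCP position; "orientation": TCP orientation; "contact_force": force on the tool from outside, world axes, zero at the start; "wrist_torque": the same for the moment, N m; "gripper_width": opening from 0.0 (shut) to 1.0 (fully open); "grasp_force": force on a finger pad.
Only numpy, scipy, OpenCV 4.12 (cv2) and the standard library are available. Lean on these libraries where they do the work, as an engineer would, in place of code of your own. Each camera call takes 0.05 s, during which the arm holds its last target. There are 200 camera calls.

## Working session

There is one attempt and no reset: what is moved stays moved. The work goes in short steps, Python scripts to look and compute and a tool call to move; the robot and the scene stay as the last step left them, time stands still between calls to the robot, and variables do not carry over. Pictures are saved under pics/ and viewed, at most 10 in all, crops included, and the job is handed in when it is done.

Besides the shell and the picture viewer there is one more tool, called after "Emit:" as name([rows], argument=value, ...), one row to a line, values as JSON. apply_moves: Moves the arm, as the interface text tells. Its arguments: {"type":"object","properties":{"targets":{"type":"array","items":{"type":"array","items":{"type":"array","items":{"type":"number"}}}},"force":{"type":"number"}},"required":["targets"]}

```bash
mkdir -p pics; ls; python3 - <<'E'
from plant import r
import cv2,numpy as np
s=r.sense();print(r.nose_length,s)
ims=[]
for n in("scene","top"):
    p=r.capture(n);print(n,p["vfov"],p["cx"],p["cy"],np.round(p["R"],3).tolist(),np.round(p["t"],3))
    cv2.imwrite(f"pics/{n}0.png",p["pixels"][:,:,::-1])
    for q in("scoop","coffee_box","cover","teaspoon","mug","sugar_jar"):
        for d in r.silhouettes(p,q):print(q,round(d["confidence"],2),d["bbox"],int(d["mask"].sum()))
E
```

```text
pics
0.011 {'t': 0.0, 'q': array([-71.83025818,  40.51138901,  -1.57964044,  85.08330818,
         1.2600136 ,  54.48105029,  -4.32425162]), 'dq': array([-0.01814556, -0.02120482, -0.00076263,  0.03881056, -0.05851008,
        0.03227236,  0.01171582]), 'joint_efforts': array([ 2.14353995e-04, -8.83200502e+01,  1.23471469e+00, -2.36165375e+01,
        1.68687565e-02,  6.61562750e-03, -3.35741333e-05]), 'position': array([0.20185989, 0.53815138, 0.24185778]), 'orientation': array([[-9.36306519e-01,  3.51183726e-01, -3.06489475e-04],
       [ 3.51183855e-01,  9.36306015e-01, -9.72704364e-04],
       [-5.46300031e-05, -1.01838359e-03, -9.99999480e-01]]), 'contact_force': array([-0.41643048, -0.42072101, -0.18392389]), 'wrist_torque': array([-0.00610312,  0.00258915,  0.00827703]), 'grasp_force': 0.0, 'gripper_width': 1.0031557671422218}
scene 47.373955439076255 282.88496383625505 210.60396973057547 [[-0.868, 0.496, 0.011], [0.405, 0.722, -0.561], [-0.287, -0.483, -0.828]] [ 0.477 -0.254  1.373]
scoop 0.93 [309.0, 215.9, 344.7, 253.3] 411
scoop 0.87 [365.4, 227.9, 399.5, 271.1] 450
scoop
[... 224 characters left out ...]
teaspoon 0.42 [161.6, 177.1, 203.5, 231.8] 1610
mug 0.63 [232.0, 231.0, 275.4, 286.4] 1739
sugar_jar 0.94 [163.2, 176.2, 203.3, 231.7] 1593
top 54.74024154054976 277.63366851423643 212.84601525871975 [[0.016, -0.999, 0.046], [-0.998, -0.019, -0.057], [0.058, -0.045, -0.997]] [0.041 0.592 0.857]
scoop 0.87 [210.0, 222.2, 235.7, 270.7] 486
scoop 0.61 [153.9, 273.1, 204.0, 297.7] 565
scoop 0.59 [234.1, 295.5, 279.6, 312.9] 504
coffee_box 0.61 [300.8, 196.8, 452.9, 285.1] 7615
cover 0.8 [367.7, 217.2, 442.1, 277.8] 3068
teaspoon 0.87 [128.1, 211.2, 158.6, 285.3] 843
mug 0.9 [215.6, 124.6, 255.2, 186.3] 1562
mug 0.25 [310.0, 91.1, 354.8, 145.9] 1671
sugar_jar 0.83 [311.4, 92.1, 356.4, 145.4] 1691
```

```bash
python3 - <<'E'
import cv2
a=cv2.imread("pics/scene0.png")[80:340,140:440];b=cv2.imread("pics/top0.png")[80:330,110:470]
cv2.imwrite("pics/scene0c.png",cv2.resize(a,None,fx=2.3,fy=2.3,interpolation=2));cv2.imwrite("pics/top0c.png",cv2.resize(b,None,fx=2.2,fy=2.2,interpolation=2))
E
```

```text
(no output)
```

View pics/scene0c.png

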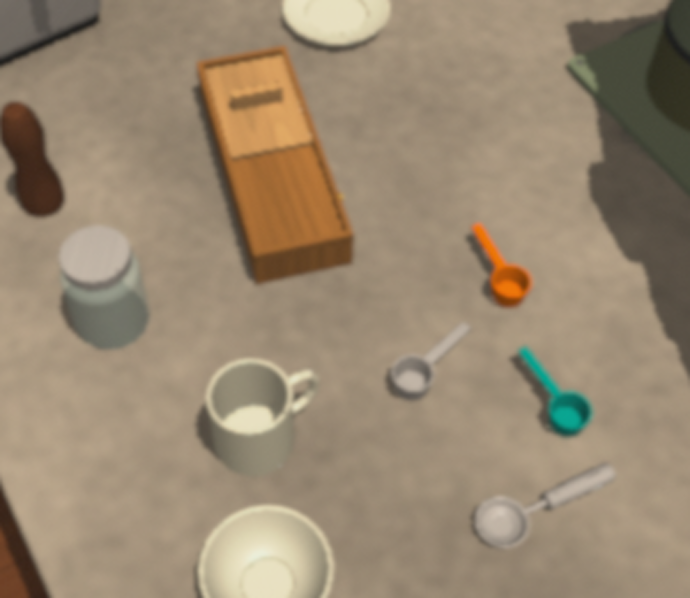

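View pics/top0c.png

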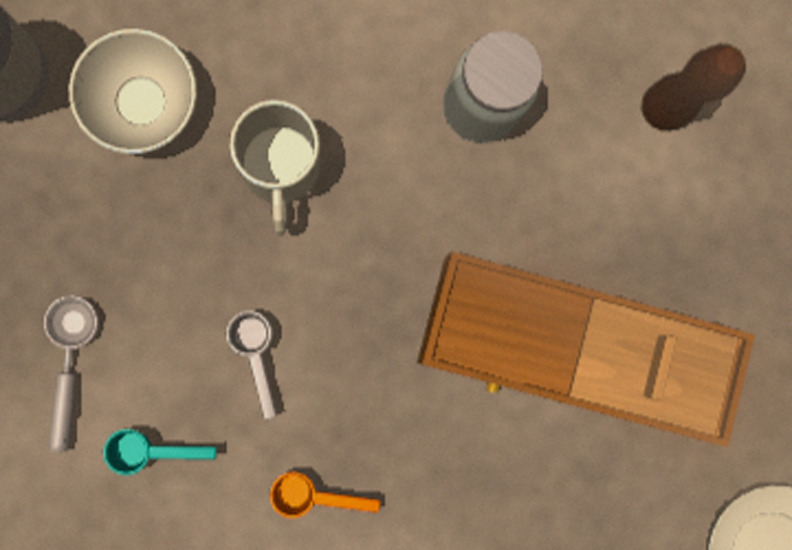

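Top crop: the scoop candidates are the steel cup scoop at crop (250,335), full image (224,232); the orange one at (292,495); the turquoise one at (128,450); and the long steel spoon with a thick handle at (70,325). The steel cup with the straight 106 mm handle fits the description. The box has its deck on the left and its cover on the right, with the bar at (660,365).

I'll fit poses by model silhouette.

```bash
cat >h.py <<'E'
import numpy as np,cv2
from plant import r
from scipy.optimize import minimize
def proj(p,X):
    f=210/np.tan(np.radians(p["vfov"]/2)); c=np.asarray(X)@np.array(p["R"]).T+p["t"]
    return c[:,:2]/c[:,2:]*f+[p["cx"],p["cy"]]
def blk(x0,x1,y0,y1,z0,z1): return np.array([[x,y,z] for x in(x0,x1) for y in(y0,y1) for z in(z0,z1)])/1000
def ring(rad,z): a=np.linspace(0,2*np.pi,24); return np.c_[rad*np.cos(a),rad*np.sin(a),0*a+z]/1000
BOX=[blk(-55,55,-150,150,0,53.5)]
COVER=lambda s:[blk(-48,48,-143+s,1+s,45,53),blk(-30,30,-76+s,-66+s,53,77)]
SCOOP=[np.r_[ring(18,0),ring(22,28)],blk(-84,-15,-6,6,21,27)]
def place(X,x,y,th,z=0):
    c,s=np.cos(th),np.sin(th); return X@np.array([[c,-s,0],[s,c,0],[0,0,1]]).T+[x,y,z]
def render(p,parts,k=4):
    m=np.zeros((420*k,560*k),np.uint8)
    for P in parts:
        h=cv2.convexHull(((proj(p,P)+.5)*k).astype(np.float32)).round().astype(np.int32); cv2.fillConvexPoly(m,h,1)
    return cv2.resize(m.astype(np.float32),(560,420),interpolation=cv2.INTER_AREA)
def fit(obs,model,x0,st):
    def cost(v):
        c=0
        for p,m in obs:
            a=render(p,model(v)); c+=1-np.minimum(a,m).sum()/np.maximum(a,m).sum()
        return c/len(obs)
    sim=np.array([x0]+[np.add(x0,np.eye(len(x0))[i]*st[i]) for i in range(len(x0))])
    o=minimize(cost,x0,method="Nelder-Mead",options=dict(initial_simplex=sim,xatol=1e-4,fatol=1e-5)); return o.x,o.fun
def back(p,uv,z):
    f=210/np.tan(np.radians(p["vfov"]/2)); R=np.array(p["R"]); d=R.T@[(uv[0]-p["cx"])/f,(uv[1]-p["cy"])/f,1]; C=-R.T@p["t"]
    return C+d*(z-C[2])/d[2]
E
python3 - <<'E'
from h import *
P={n:r.capture(n) for n in("scene","top")}
S={(n,q):r.silhouettes(P[n],q) for n in P for q in("scoop","coffee_box","cover")}
def near(n,q,uv):
    return min(S[n,q],key=lambda d:np.hypot((d["bbox"][0]+d["bbox"][2])/2-uv[0],(d["bbox"][1]+d["bbox"][3])/2-uv[1]))["mask"].astype(np.float32)
T=P["top"];c=back(T,(110+587/2.2,80+347/2.2),.05);e=back(T,(110+445/2.2,80+310/2.2),.05);print("box c",c,e)
th0=np.arctan2(*(e-c)[1::-1])-np.pi/2
for ns in(("top",),("scene",),("top","scene")):
    b,f=fit([(P[n],near(n,"coffee_box",{"top":(377,241),"scene":(260,152)}[n])) for n in ns],lambda v:[place(X,*v) for X in BOX],[c[0],c[1],th0],[.02,.02,.1]);print("box",ns,b.round(4),f)
    cv,f=fit([(P[n],near(n,"cover",{"top":(405,247),"scene":(253,128)}[n])) for n in ns],lambda v:[place(X,v[0],v[1],v[2]) for X in COVER(v[3]*1000)],[*b,.01],[.01,.01,.05,.02]);print("cover",cv.round(4),f,"bar",place(np.array([[0,-.071+cv[3],0]]),*cv[:3]).round(4))
    g=back(T,(224,232),.02);h=back(T,(110+270/2.2,80+412/2.2),.024);t0=np.arctan2(*(g-h)[1::-1])
    s,f=fit([(P[n],near(n,"scoop",{"top":(223,246),"scene":(327,235)}[n])) for n in ns],lambda v:[place(X,*v) for X in SCOOP],[g[0],g[1],t0],[.02,.02,.1]);print("scoop",s.round(4),f,"guess",g,t0)
E
```

```text
box c [ 0.54117618 -0.15492091  0.05      ] [ 0.57384343 -0.019397    0.05      ]
box ('top',) [ 0.5411 -0.1557 -0.2489] 0.03329271078109741
cover [ 0.5415 -0.1544 -0.2531  0.0053] 0.02151322364807129 bar [[ 0.525  -0.2179  0.    ]]
scoop [0.5507 0.1674 0.2756] 0.12423741817474365 guess [0.54813136 0.16473513 0.02      ] 0.2689358244552109
box ('scene',) [ 0.5386 -0.1595 -0.2487] 0.01773667335510254
cover [ 0.5386 -0.1595 -0.2487  0.01  ] 1.0 bar [[ 0.5236 -0.2186  0.    ]]
scoop [0.5481 0.1639 0.2824] 0.1294134259223938 guess [0.54813136 0.16473513 0.02      ] 0.2689358244552109
box ('top', 'scene') [ 0.5396 -0.1572 -0.2464] 0.03271070122718811
cover [ 0.5405 -0.1583 -0.2564  0.0097] 0.5107764005661011 bar [[ 0.525  -0.2176  0.    ]]
scoop [0.5497 0.1664 0.28  ] 0.16091346740722656 guess [0.54813136 0.16473513 0.02      ] 0.2689358244552109
```

Emit:
apply_moves([
  [[0, 0, 0, -6.3, -1], [-0.0405, -0.0333, 0, 0, -1], [-0.0405, -0.0333, 0, 0, -1], [-0.0405, -0.0333, 0, 0, -1], [-0.0405, -0.0333, 0, 0, -1], [-0.0405, -0.0333, 0, 0, -1], [-0.0405, -0.0333, 0, 0, -1], [-0.0405, -0.0333, 0, 0, -1], [-0.0405, -0.0333, 0, 0, -1], [0, 0, 0, 0, -1]],
])

```text
t: 2.35
position: [0.4522, 0.197, 0.2422]
orientation: [[-0.968, 0.252, 0.001], [0.252, 0.968, -0.001], [-0.001, -0.001, -1.0]]
contact_force: [-0.1, 0.9, -0.4]
gripper_width: 0.999
grasp_force: 0.0
```

```bash
python3 - <<'E'
from h import *
s=r.sense();print(s["t"],s["position"],s["q"].round(1),s["orientation"].round(3).tolist())
p=r.capture("wrist");print(p["vfov"],np.round(p["R"],3).tolist(),-np.array(p["R"]).T@p["t"])
o=[(d["confidence"],d["bbox"]) for d in r.silhouettes(p,"scoop")];print(o)
print(proj(p,[[.5495,.1665,.028],[.47,.143,.024]]))
cv2.imwrite("pics/w1.png",p["pixels"][:,:,::-1])
E
```

```text
2.35 [0.45217763 0.19698196 0.2422096 ] [-23.   33.7  -7.5 101.6   6.   45.1  42. ] [[-0.968, 0.252, 0.001], [0.252, 0.968, -0.001], [-0.001, -0.001, -1.0]]
63.964262964085 [[0.252, 0.968, -0.001], [0.931, -0.242, 0.272], [0.263, -0.07, -0.962]] [0.38497588 0.21407413 0.37291539]
[(0.72, [273.5, 132.0, 371.5, 175.0]), (0.58, [112.9, 131.4, 215.5, 175.0])]
[[272.26490267 278.2372279 ]
 [232.51480328 216.57789533]]
```

View pics/w1.png

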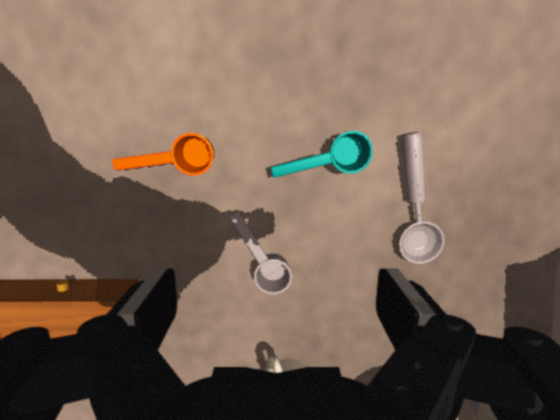

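The wrist view confirms the choice. The steel cup scoop's rim is at (272,277) and its handle tip at (236,217), about where my fit projects them. The orange (193,154) and turquoise (351,152) ones and the long spoon (422,242) are decoys.

Now to the bar.

Emit:
apply_moves([
  [[-0.0219, -0.0479, 0, 0, -1], [-0.0219, -0.0479, 0, 0, -1], [-0.0219, -0.0479, 0, 0, -1], [-0.0219, -0.0479, 0, 0, -1], [-0.0219, -0.0479, 0, 0, -1], [-0.0219, -0.0479, 0.02, 0, -0.4], [-0.0219, -0.0479, 0.02, 0, -0.4], [-0.0219, -0.0479, 0.02, 0, -0.4], [0, 0, 0, 0, -0.4]],
])

```text
t: 3.58
position: [0.5252, -0.2164, 0.1806]
orientation: [[-0.968, 0.249, -0.002], [0.249, 0.968, -0.0], [0.002, -0.001, -1.0]]
contact_force: [-0.2, 0.4, -0.3]
gripper_width: 0.701
grasp_force: 0.0
```

```bash
python3 - <<'E'
from h import *
s=r.sense();print(s["t"],s["position"],s["q"].round(1),s["orientation"].round(3).tolist(),s["gripper_width"])
p=r.capture("wrist")
im=p["pixels"][:,:,::-1].copy()
for s_ in(.005,.01):
  for X,c in zip(COVER(s_*1000),((0,255,0),(0,0,255))):
    for e in place(X,.5405,-.157,-.2500): cv2.circle(im,tuple(int(v) for v in proj(p,[e])[0].round()),2,c if s_<.007 else (255,0,0),-1)
cv2.imwrite("pics/w2.png",im)
for d in r.silhouettes(p,"cover"):print(d["confidence"],d["bbox"])
E
```

```text
3.575 [ 0.52519672 -0.21643733  0.18062683] [ 24.6  44.5 -10.7  90.9  10.6  45.7  85.1] [[-0.968, 0.249, -0.002], [0.249, 0.968, -0.0], [0.002, -0.001, -1.0]] 0.7008001107735534
0.57 [180.9, 145.9, 370.9, 266.9]
0.18 [159.3, 124.9, 558.6, 275.6]
```

View pics/w2.png

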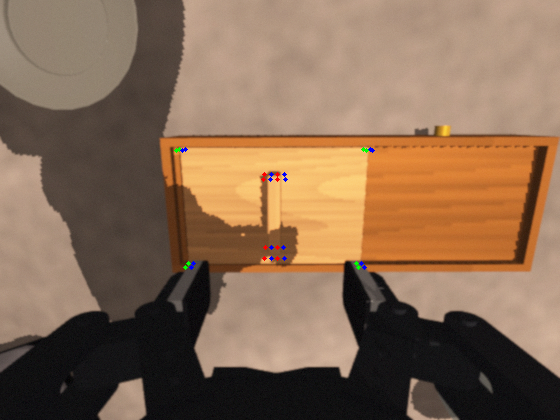

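The wrist view shows the overlay matching the cover (plate x 180–368, bar at about 272). Tool yaw is aligned with the box, and the cover is about 5 mm open. Lowering and pinching.

Emit:
apply_moves([
  [[0, -0.0015, 0.04, 0, -0.4], [0, 0, 0.04, 0, -0.2], [0, 0, 0.03, 0, 0], [0, 0, 0, 0, 0.4], [0, 0, 0, 0, 0.7], [0, 0, 0, 0, 1], [0, 0, 0, 0, 1], [0, 0, 0, 0, 1], [0, 0, 0, 0, 1]],
], force=30)

```text
t: 4.8
position: [0.526, -0.2154, 0.0739]
orientation: [[-0.969, 0.246, 0.002], [0.246, 0.969, -0.0], [-0.002, 0.0, -1.0]]
contact_force: [-1.7, 2.2, 9.8]
gripper_width: 0.108
grasp_force: 33.5
```

Emit:
apply_moves([
  [[0, 0, -0.003, 0, 1], [0, 0.01, 0, 0, 1], [0, 0.02, 0, 0, 1], [0, 0.03, 0, 0, 1], [0, 0.03, 0, 0, 1], [0, 0.02, 0, 0, 1], [0, 0.015, 0, 0, 1], [0, 0, 0, 0, 1], [0, 0, 0, 0, 1]],
])

```text
t: 5.92
position: [0.5562, -0.0942, 0.0753]
orientation: [[-0.969, 0.246, 0.0], [0.246, 0.969, 0.0], [-0.0, 0.0, -1.0]]
contact_force: [4.4, 0.7, -22.3]
gripper_width: 0.103
grasp_force: 30.9
```

Emit:
apply_moves([
  [[0, 0, 0.002, 0, 1], [0, 0.004, 0, 0, 1], [0, 0.004, 0, 0, 1], [0, 0.003, 0, 0, 1], [0, 0.002, 0, 0, 1], [0, 0, 0, 0, 1]],
])

```text
t: 6.68
position: [0.5577, -0.0886, 0.075]
orientation: [[-0.968, 0.251, -0.002], [0.251, 0.968, -0.009], [0.0, -0.009, -1.0]]
contact_force: [-14.1, -33.7, 20.1]
gripper_width: 0.103
grasp_force: 36.5
```

```bash
python3 - <<'E'
from h import *
p=r.capture("top")
d=r.silhouettes(p,"cover");print([(x["confidence"],x["bbox"]) for x in d])
cv,f=fit([(p,d[0]["mask"].astype(np.float32))],lambda v:[place(X,.5405,-.157,-.25) for X in COVER(v[0]*1000)],[.13],[.01]);print(cv,f)
cv2.imwrite("pics/t3.png",cv2.resize(p["pixels"][170:310,270:470,::-1],None,fx=4,fy=4))
E
```

```text
[(0.79, [303.6, 201.1, 351.2, 254.9])]
[0.16] 0.6079192757606506
```

View pics/t3.png

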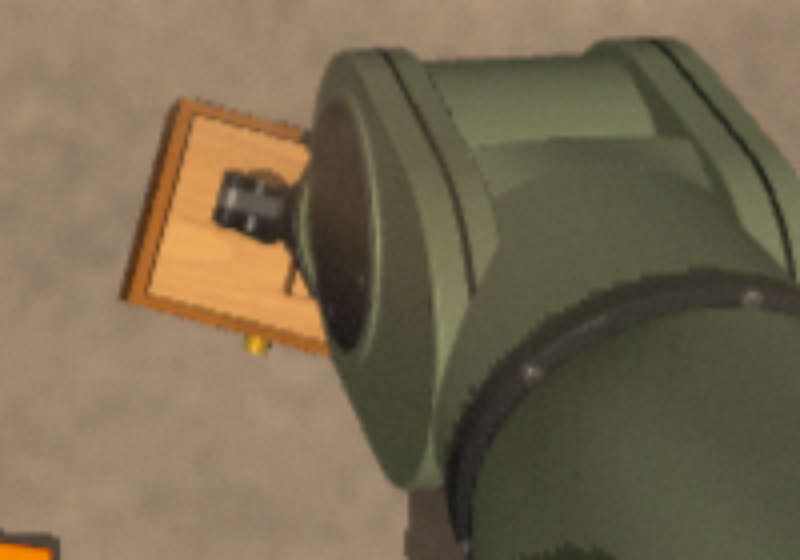

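The cover is at its stop: 36 N back, 131 mm of travel, and the plate is against the deck-end lip. Releasing, lifting and going to the scoop.

Emit:
apply_moves([
  [[0, -0.005, 0, 0, 1], [0, 0, 0, 0, 0.3], [0, 0, 0, 0, -0.2], [0, 0, 0, 0, -0.2], [0, 0, -0.03, 0, -0.2], [0, 0, -0.04, 0, -0.2], [0, 0, -0.04, 0, -0.2], [0.0205, 0.0453, 0, 0, -0.2], [0.0205, 0.0453, 0, 0, -0.2], [0.0205, 0.0453, 0, 0, -0.2], [0.0205, 0.0453, 0, 0, -0.2], [0.0205, 0.0453, 0, 0, -0.2]],
])

```text
t: 8.28
position: [0.5141, 0.1597, 0.1834]
orientation: [[-0.969, 0.246, 0.0], [0.246, 0.969, 0.0], [-0.0, 0.0, -1.0]]
contact_force: [0.9, 0.1, 0.1]
gripper_width: 0.6
grasp_force: 0.0
```

Emit:
apply_moves([
  [[0, 0, 0, -10.1, -0.2], [0, 0, 0, -10.1, -0.2], [0, 0, 0, -10.1, -0.2], [0, 0, 0, 0, -0.2]],
])

```text
t: 8.78
position: [0.5146, 0.1579, 0.1833]
orientation: [[-0.961, -0.275, -0.0], [-0.275, 0.961, 0.0], [0.0, 0.0, -1.0]]
contact_force: [-0.2, 0.3, 0.9]
gripper_width: 0.605
grasp_force: 0.0
```

```bash
python3 - <<'E'
from h import *
s=r.sense();print(s["t"],s["position"],s["q"].round(1),s["orientation"].round(3).tolist(),s["gripper_width"])
p=r.capture("wrist");t=r.capture("top")
im=p["pixels"][:,:,::-1].copy()
for q in (p,t):
  D=r.silhouettes(q,"scoop");tgt=proj(q,[[.53,.16,.025]])[0]
  if D:
    d=min(D,key=lambda d:np.hypot((d["bbox"][0]+d["bbox"][2])/2-tgt[0],(d["bbox"][1]+d["bbox"][3])/2-tgt[1]))
    v,f=fit([(q,d["mask"].astype(np.float32))],lambda v:[place(X,*v) for X in SCOOP],[.549,.166,.277],[.01,.01,.1]);print(d["confidence"],d["bbox"],v,f)
    if q is p: im[d["mask"]]=im[d["mask"]]//2+[0,90,0]
for X in SCOOP:
    for u in proj(p,place(X,.549,.166,.277)): cv2.circle(im,tuple(int(w) for w in u.round()),1,(0,0,255),-1)
cv2.imwrite("pics/w4.png",im)
for d in r.silhouettes(t,"cover"):
    cv,f=fit([(t,d["mask"].astype(np.float32))],lambda v:[place(X,.5405,-.156,-.25) for X in COVER(v[0]*1000)],[.12],[.01]);print(d["confidence"],"cover",cv,f)
E
```

```text
8.775 [0.51458133 0.1579138  0.18329764] [-13.1  42.2 -13.8  97.   13.8  42.4  72.3] [[-0.961, -0.275, -0.0], [-0.275, 0.961, 0.0], [0.0, 0.0, -1.0]] 0.6047365235911857
0.61 [250.9, 145.4, 301.0, 261.1] [0.54810087 0.1675301  0.27467528] 0.05001413822174072
0.5 [297.6, 195.7, 454.8, 282.2] [0.549 0.166 0.277] 1.0
0.89 cover [0.140625] 0.03779864311218262
```

View pics/w4.png

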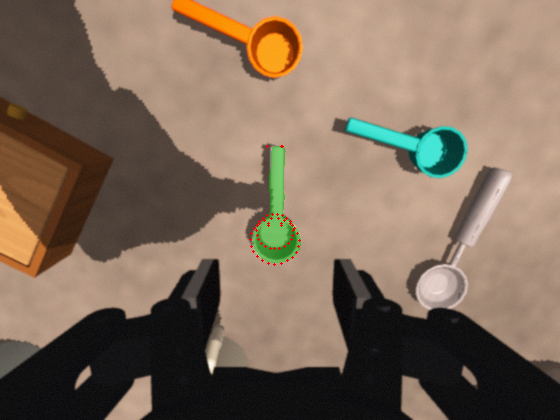

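The mask and fit overlay agree with the steel scoop (bowl at (275,240), handle to (277,146)), and the pads straddle the handle. The cover reads 0.14, so it is open. Descending.

Emit:
apply_moves([
  [[0.004, 0, 0.04, 0, 0.1], [0, 0, 0.04, 0, 0.2], [0, 0, 0.04, 0, 0.2], [0, 0, 0.025, 0, 0.2], [0, 0, 0.013, 0, 0.2], [0, 0, 0.005, 0, 0.2], [0, 0, 0, 0, 0.2], [0, 0, 0, 0, 0.5], [0, 0, 0, 0, 1], [0, 0, 0, 0, 1], [0, 0, 0, 0, 1]],
], force=50)

```text
t: 10.4
position: [0.5108, 0.1569, 0.0207]
orientation: [[-0.961, -0.276, 0.0], [-0.276, 0.961, -0.0], [-0.0, -0.0, -1.0]]
contact_force: [-1.5, -0.2, 6.5]
gripper_width: 0.126
grasp_force: 49.0
```

Emit:
apply_moves([
  [[0, 0, -0.01, 0, 1], [0, 0, -0.03, 0, 1], [0, 0, -0.04, 0, 1], [0, 0, -0.04, 0, 1], [0, 0, -0.03, 0, 1], [0, 0, 0, 0, 1]],
])

```text
t: 11.15
position: [0.5114, 0.1571, 0.1726]
orientation: [[-0.961, -0.276, 0.003], [-0.276, 0.961, 0.001], [-0.004, 0.0, -1.0]]
contact_force: [0.4, -0.0, -0.4]
gripper_width: 0.125
grasp_force: 48.8
```

```bash
python3 - <<'E'
from h import *
s=r.sense();print(s["t"],s["position"],s["gripper_width"],s["grasp_force"])
a=r.capture("wrist")["pixels"][100:300,180:380];p=r.capture("scene");u=proj(p,[s["position"]])[0].astype(int)
b=p["pixels"][u[1]-60:u[1]+60,u[0]-60:u[0]+60]
cv2.imwrite("pics/h5.png",np.hstack([cv2.resize(x,(400,400))for x in(a,b)])[:,:,::-1])
E
```

```text
11.15 [0.51138062 0.15710875 0.1726372 ] 0.1254408784527474 48.79090189933777
```

View pics/h5.png

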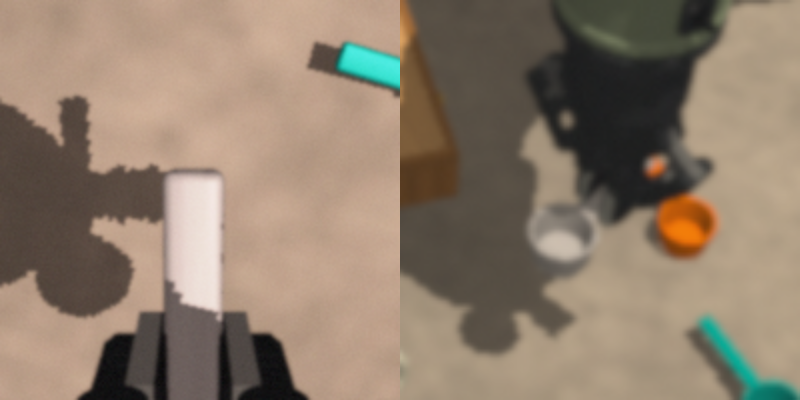

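Scoop is held level, mouth up (bowl at (565,235) in the right panel, handle between the pads in the left). Carrying it to the box.

Emit:
apply_moves([
  [[0.0113, -0.0454, 0, 0, 1], [0.0113, -0.0454, 0, 0, 1], [0.0113, -0.0454, 0, 0, 1], [0.0113, -0.0454, 0, 0, 1], [0.0113, -0.0454, 0, 0, 1], [0.0113, -0.0454, 0, 0, 1], [0.0113, -0.0454, 0, 0, 1], [0.0113, -0.0454, 0, 0, 1]],
])

```text
t: 12.25
position: [0.5237, -0.2185, 0.1694]
orientation: [[-0.961, -0.277, -0.001], [-0.277, 0.961, 0.001], [0.001, 0.001, -1.0]]
contact_force: [1.3, -0.4, -0.7]
gripper_width: 0.123
grasp_force: 48.8
```

Emit:
apply_moves([
  [[0, 0, 0, 10, 1], [0, 0, 0, 10, 1], [0, 0, 0, 10, 1], [0, 0, 0, 10, 1], [0, 0, 0, 10, 1], [0, 0, 0, 10, 1], [0, 0, 0, 10, 1], [0, 0, 0, 10, 1], [0, 0, 0, 10, 1], [0, 0, 0, 10, 1], [0, 0, 0, 10, 1], [0, 0, 0, 10.2, 1]],
])

```text
t: 13.75
position: [0.5238, -0.2169, 0.1694]
orientation: [[0.25, 0.968, -0.002], [0.968, -0.25, 0.0], [-0.0, -0.002, -1.0]]
contact_force: [-1.2, -0.9, -0.4]
gripper_width: 0.121
grasp_force: 48.9
```

Emit:
apply_moves([
  [[0, 0, 0.03, 0, 1], [0, 0, 0.03, 0, 1], [0, 0, 0, 0, 1], [0, 0, 0, 0, 1]],
])

```text
t: 14.25
position: [0.5243, -0.2173, 0.111]
orientation: [[0.245, 0.97, 0.0], [0.97, -0.245, -0.0], [-0.0, 0.0, -1.0]]
contact_force: [0.2, 0.0, -1.4]
gripper_width: 0.12
grasp_force: 48.9
```

```bash
python3 - <<'E'
from h import *
s=r.sense();print(s["t"],s["position"],s["q"].round(1),np.degrees(np.arctan2(s["orientation"][1,1],s["orientation"][0,1])))
p=r.capture("wrist");im=p["pixels"][:,:,::-1].copy()
for x in(-42,42):
  for y in(-139,-3):
    u=proj(p,place(np.array([[x,y,44]])/1000,.5404,-.156,-.25))[0];cv2.circle(im,tuple(int(w) for w in u.round()),3,(0,0,255),-1)
cv2.imwrite("pics/w6.png",im)
E
```

```text
14.25 [ 0.52429698 -0.21731887  0.11096207] [ 12.5  51.1  13.5  95.  -18.   36.   21.6] -14.164782986060708
```

View pics/w6.png

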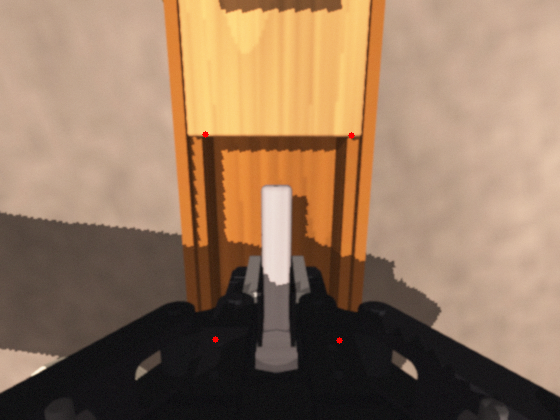

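The compartment corners project onto the box's inner edges, and the handle (276,185–280) is centred between the walls. Lowering.

Emit:
apply_moves([
  [[0, 0, 0.02, 0, 1], [0, 0, 0.02, 0, 1], [0, 0, 0.02, 0, 1], [0, 0, 0.01, 0, 1], [0, 0, 0.006, 0, 1], [0, 0, 0.003, 0, 1], [0, 0, 0.002, 0, 1], [0, 0, 0, 0, 1], [0, 0, 0, 0, 1]],
])

```text
t: 15.42
position: [0.5243, -0.2172, 0.0296]
orientation: [[0.245, 0.97, 0.0], [0.97, -0.245, -0.0], [-0.0, 0.0, -1.0]]
contact_force: [-0.7, 0.4, -0.8]
gripper_width: 0.123
grasp_force: 48.9
```

Emit:
apply_moves([
  [[0, 0, 0.001, 0, 1], [0, 0, 0.001, 0, 1], [0, 0, 0, 0, 1], [0, 0, 0, 0, 1]],
])

```text
t: 15.92
position: [0.5242, -0.2171, 0.0273]
orientation: [[0.245, 0.97, 0.0], [0.97, -0.245, -0.0], [-0.0, 0.0, -1.0]]
contact_force: [-0.4, 0.2, 0.4]
gripper_width: 0.122
grasp_force: 48.9
```

Emit:
apply_moves([
  [[0, 0, 0.001, 0, 1], [0, 0, 0, 0, 1], [0, 0, 0, 0, 1]],
])

```text
t: 16.3
position: [0.5244, -0.2169, 0.0267]
orientation: [[0.244, 0.97, 0.0], [0.97, -0.244, 0.0], [0.0, 0.0, -1.0]]
contact_force: [-0.8, 2.9, 7.3]
gripper_width: 0.12
grasp_force: 49.9
```

Touching the floor with 7 N. Releasing and retreating.

Emit:
apply_moves([
  [[0, 0, 0, 0, 0.6], [0, 0, 0, 0, 0.5], [0, 0, 0, 0, 0.4], [0, 0, 0, 0, 0.4], [0, 0, -0.01, 0, 0.4], [0, 0, -0.03, 0, 0.4], [0, 0, -0.05, 0, 0.4], [0, 0, -0.05, 0, 0.4], [0, 0, 0, 0, 0.4]],
])

```text
t: 17.42
position: [0.5253, -0.2177, 0.1702]
orientation: [[0.245, 0.97, 0.005], [0.97, -0.245, -0.002], [-0.001, 0.006, -1.0]]
contact_force: [0.4, -0.2, 0.2]
gripper_width: 0.304
grasp_force: 0.0
```

```bash
python3 - <<'E'
from h import *
s=r.sense();print(s["t"],s["position"],s["gripper_width"])
p=r.capture("wrist");q=r.capture("scene")
u=proj(q,[[.53,-.2,.03]])[0].astype(int)
b=q["pixels"][u[1]-50:u[1]+50,u[0]-50:u[0]+50]
cv2.imwrite("pics/w7.png",np.hstack([cv2.resize(x,(400,400))for x in(p["pixels"][:,70:490],b)])[:,:,::-1])
E
```

```text
17.425 [ 0.52533678 -0.21766085  0.17023853] 0.30361907045935177
```

View pics/w7.png

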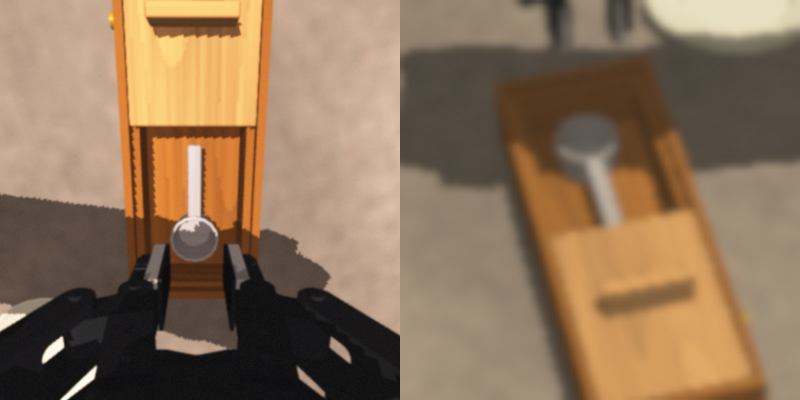

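The scoop lies mouth up inside the compartment: bowl at (195,240) and handle to (195,147) in the left panel, clear of the walls. Now back to the bar to shut the cover.

Emit:
apply_moves([
  [[0.044, 0, 0, 0, 0], [0.044, 0, 0, 0, 0], [0.045, 0, 0, -10, 0], [0, 0, 0, -10, 0], [0, 0, 0, -10, 0], [0, 0, 0, -10, 0], [0, 0, 0, -10, 0], [0, 0, 0, -10, 0], [0, 0, 0, -10, 0], [0, 0, 0, -10, 0], [0, 0, 0, -10, 0], [0, 0, 0, 0, 0]],
])

```text
t: 19.02
position: [0.5563, -0.0883, 0.1656]
orientation: [[-0.969, 0.246, -0.001], [0.246, 0.969, 0.001], [0.002, 0.0, -1.0]]
contact_force: [0.1, 0.8, 0.8]
gripper_width: 0.499
grasp_force: 0.0
```

Emit:
apply_moves([
  [[-0.001, 0, 0.04, 0, 0], [0, 0, 0.035, 0, 0], [0, 0, 0.0165, 0, 0], [0, 0, 0, 0, 0.4], [0, 0, 0, 0, 0.7], [0, 0, 0, 0, 1], [0, 0, 0, 0, 1], [0, 0, 0, 0, 1]],
], force=30)

```text
t: 20.02
position: [0.558, -0.0891, 0.076]
orientation: [[-0.969, 0.246, 0.001], [0.246, 0.969, -0.001], [-0.002, -0.001, -1.0]]
contact_force: [-2.7, -3.7, 9.0]
gripper_width: 0.105
grasp_force: 34.3
```

Emit:
apply_moves([
  [[0, -0.01, 0, 0, 1], [0, -0.02, 0, 0, 1], [0, -0.03, 0, 0, 1], [0, -0.03, 0, 0, 1], [0, -0.02, 0, 0, 1], [0, -0.015, 0, 0, 1], [0, 0, 0, 0, 1], [0, 0, 0, 0, 1]],
])

```text
t: 21.02
position: [0.5274, -0.2102, 0.076]
orientation: [[-0.969, 0.246, 0.001], [0.246, 0.969, -0.001], [-0.001, -0.001, -1.0]]
contact_force: [-2.6, -2.2, 8.0]
gripper_width: 0.102
grasp_force: 34.3
```

Travelled 125 mm; pushing the remaining 15 mm to the stop.

Emit:
apply_moves([
  [[0, -0.005, 0, 0, 1], [0, -0.005, 0, 0, 1], [0, -0.003, 0, 0, 1], [0, -0.002, 0, 0, 1], [0, -0.002, 0, 0, 1], [0, 0, 0, 0, 1]],
])

```text
t: 21.78
position: [0.5236, -0.225, 0.076]
orientation: [[-0.97, 0.244, 0.001], [0.244, 0.97, 0.001], [-0.001, 0.001, -1.0]]
contact_force: [-0.9, 7.5, 10.0]
gripper_width: 0.106
grasp_force: 34.5
```

Emit:
apply_moves([
  [[0, -0.002, 0, 0, 1], [0, -0.001, 0, 0, 1], [0, 0, 0, 0, 1]],
])

```text
t: 22.15
position: [0.5236, -0.2252, 0.076]
orientation: [[-0.97, 0.242, 0.002], [0.242, 0.97, 0.004], [-0.001, 0.005, -1.0]]
contact_force: [0.6, 22.7, 12.4]
gripper_width: 0.106
grasp_force: 34.8
```

Hard stop, 140 mm from the open position. Releasing and retreating.

Emit:
apply_moves([
  [[0, 0.0015, 0, 0, 1], [0, 0, 0, 0, 0.5], [0, 0, 0, 0, 0], [0, 0, 0, 0, 0], [0, 0, 0, 0, 0], [0, 0, -0.03, 0, 0], [0, 0, -0.04, 0, 0], [0, 0, -0.05, 0, 0], [0, 0.05, -0.02, 0, 0], [0, 0.05, 0, 0, 0], [0, 0.05, 0, 0, 0], [0, 0.05, 0, 0, 0]],
])

```text
t: 23.65
position: [0.5717, -0.0321, 0.2149]
orientation: [[-0.97, 0.245, 0.0], [0.245, 0.97, -0.0], [-0.0, -0.0, -1.0]]
contact_force: [0.4, 0.3, -0.5]
gripper_width: 0.498
grasp_force: 0.0
```

Emit:
apply_moves([
  [[0, 0.05, 0, 0, 0], [0, 0.05, 0, 0, 0], [0, 0, 0, 0, 0]],
])

```text
t: 24.02
position: [0.596, 0.0675, 0.2145]
orientation: [[-0.971, 0.24, -0.0], [0.24, 0.971, 0.002], [0.001, 0.002, -1.0]]
contact_force: [-0.5, -1.7, -1.1]
gripper_width: 0.501
grasp_force: 0.0
```

```bash
python3 - <<'E'
from h import *
t=r.capture("top")
for d in r.silhouettes(t,"cover"):
    cv,f=fit([(t,d["mask"].astype(np.float32))],lambda v:[place(X,.5405,-.156,-.25) for X in COVER(v[0]*1000)],[.02],[.01]);print(d["confidence"],"cover",cv,f)
cv2.imwrite("pics/t8.png",cv2.resize(t["pixels"][80:330,110:470,::-1],None,fx=2.2,fy=2.2))
E
```

```text
0.73 cover [-0.0025] 0.18171578645706177
```

View pics/t8.png

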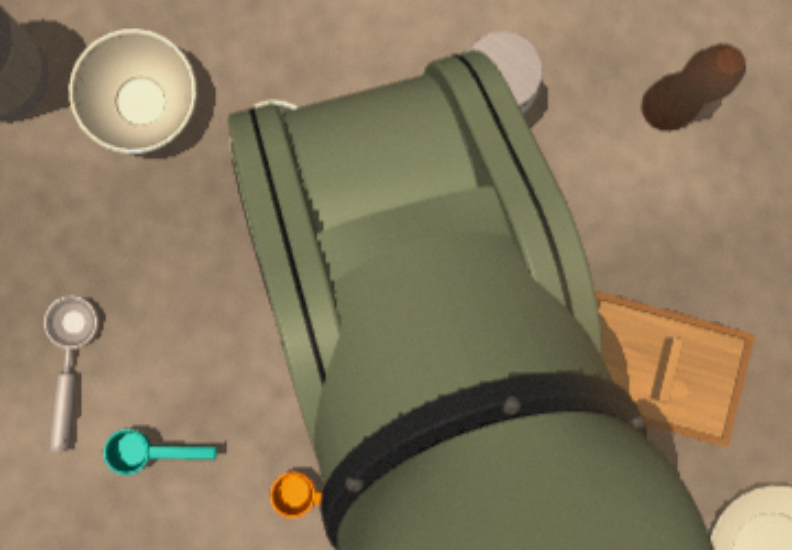

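The top view shows the cover against the end lip (bar at (665,368)). The long spoon, jar and decoys are where they were; the mug is mostly hidden behind the arm, but nothing went near it.

```bash
python3 -c "
from plant import r
print(r.job_done())"
```

```text
the job is handed in; nothing more can be done
None
```

The steel coffee scoop is lying mouth up inside the coffee box with the cover slid shut to its stop; the job was handed in at about 24 s, and the arm touched nothing but the scoop and the cover.

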